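# Cock the spring kick-out on its hair-trigger catch and load a bush

## Task

The spring kick-out has been fired. Draw its arm back by the ball knob on the bail, lift the bail's cross bar over the nose of the hair-trigger catch and with the knob still in hand ease it forward behind the nose until the catch has taken the pull, and only then let go, so that the catch alone holds it; then stand the tall slim bush upright in the nest, on the block between the two guide rails. Never let the arm fly, never force or snatch the bar on the catch (20 N at most), and leave the other bushes, the hex key and the spanner where they lie.

Things in the scene. Friction and masses are not known exactly. Their poses are not given: they have to be found in the camera images.
- kick_out: Bench spring kick-out, fixed: aluminium bed 222 x 72 x 12 mm with the catch at -x, the upright kicker arm in the middle, the nest block at +x. Origin on the table under the arm's pivot; x = kicking direction, z up; it reaches from x = -175 (brass adjusting knob) to +85 mm (chute). Its mechanism moves in its x-z plane (y = 0). Below, x is along this axis and heights are over the table.
- kicker_pivot (a point): Pivot pin of the kicker arm at x = 0, height 30 mm. The steel arm (10 x 13 mm) has a rubber pad 20 mm across on its +x side and a heavy steel head (cylinder 30 mm across, 50 mm long, crosswise) whose top is 97 mm from the pivot. The bail hangs on a pin in the arm 60 mm from the pivot.
- kick_arm (a joint): Arm angle, rad: 0 = fired, leaning 0.35 rad past upright towards +x, held there by its spring; grows as it is drawn back to -x (upright at 0.35, stop at 1.15). Hooked it reads about 0.77 to 0.91. At the knob the spring pulls towards +x with 8 to 10 N, and up to 19 N (also down, 12 N) while the bail is lifted over the nose; a light robot arm yields some mm. Let go uncaught, the arm flies.
- bail: Bail: U of steel rod hinged on the arm's pin (its origin), legs 26 mm apart (20 mm clear) running to its -x, closed by a cross bar 8 mm thick. In its own frame the bar's centre is at x = -100, z = 0 mm, the knob's centre at x = -108, z = +36 mm. It swings freely upwards about the pin; fired, it lies nearly level on a shoulder of the arm.
- bail_knob (a point): Centre of the smooth black ball knob on the bail, 22 mm across, on a thin stem above the cross bar, about 116 mm above the table when fired. Only the stem is within 28 mm below this centre. Grasp it from above; it turns and may settle a few mm between the fingers as the bail tilts.
- bail_bar (a point): Centre of the bail's cross bar (8 mm thick, lying along the kick-out's y).
- catch_seat (a point): Mark on the bed: centre of the hooked cross bar, down on the catch's tail, at the catch's middle setting: x = -128 mm, height 75.5 mm. A screw sets the catch up to 3 mm nearer or farther along x; this mark does not show the setting: feel for it. As the nose takes the load, the pull at the knob fades to nothing. Let go only then.
- catch_nose (a point): Mark: top of the catch's nose at its middle setting, x = -120 mm, height 82 mm. The steel nose, 11 mm wide, 8 mm thick, comes up between the bail's legs; the bar passes over it with its centre at 89 mm or higher, and bears on its slightly undercut -x face. It holds only if the bar's centre is below 79 mm. A flat tail runs from it to -x under the bar, 35 mm long, top at 71 mm.
- catch_pivot (a point): Mark: the catch's pivot at its middle setting, height 45 mm. A spring keeps the nose upright against a stop, but the arm's pull almost tips it towards +x: some 2 to 3 N more towards +x on the hooked bar, lifting the tail, or letting the bar jump on to the nose from 2 mm or more trips it or exceeds 20 N. Pushing it to -x or down does not trip it.
- nest_seat (a point): Centre of the nest block's top, where the bush's foot centre belongs: x = 39 mm, height 53 mm. Two guide rails along x, 28 mm apart, bevelled inside, 6 mm high, at y = +-14 to 21 mm; block and rails run from x = 22 to 56 mm, both ends open. The fired arm's pad stands in the bush's place; cocked, it is about 35 mm clear. Hold the bush 10 mm or more above its foot to clear the rails.
- bush_4: The tall slim grey turned bush, 24 mm across its foot flange, 30 mm tall, loose, about 30 g, upright on the table left of the kick-out. Origin: centre of its foot, z up.
- bush_1: Another grey bush, 28 mm across, 22 mm tall: too wide for the nest. Leave it.
- bush_3: Another grey bush, 32 mm across, 12 mm tall: too wide for the nest. Leave it.
- hex_key_5: Black hex key, 33 x 88 x 5 mm, lying on the robot's side of the kick-out. Leave it.
- spanner_8_10: Small open-ended spanner, 22 x 120 x 6 mm, lying behind the kick-out. Leave it.
There are look-alikes about, which are no part of the job. Leave any purple or red look-alike of the bush_4 alone.

How it is judged:
On the way, in this order (a step that is already met when the one before it is completed fails the run):
1. still held by the knob, the bail is eased on until the catch has taken the pull (over 5 N of it) (value of joint kick_arm between 0.7 and 0.94 rad and contact force between bail and kick_out above 5 N and contact force between the fingers and bail above 0.2 N and z of bail_bar in the frame of kick_out below 0.082 m), for 0.25 s.
2. the arm is drawn back and the catch alone holds it, the robot clear of the kick-out (value of joint kick_arm above 0.7 rad and contact force between each of the fingers, the arm and kick_out below 0.1 N), for 0.4 s.
3. the tall slim bush stands in the nest (value of joint kick_arm above 0.7 rad and x of bush_4 in the frame of kick_out between 0.031 and 0.047 m and y of bush_4 in the frame of kick_out between -0.004 and 0.004 m and z of bush_4 in the frame of kick_out between 0.05 and 0.055 m and angle between bush_4's own z axis and vertical below 0.1 rad), for 0.2 s.
At the end, for the whole second after the job is handed in: The catch alone holds the arm drawn back (over 0.7 rad, at rest); the tall slim bush stands still and upright (0.1 rad) down on the nest block, its foot centre within 8 mm of the nest's centre along the kick-out and 4 mm across; the robot is clear of the kick-out (all of step 3 and contact force between each of the fingers, the arm and kick_out below 0.1 N and linear speed of bush_4 below 0.02 m/s and velocity of joint kick_arm between -0.1 and 0.1 rad/s); the robot touches nothing.
It fails at once if the arm is let fly (swings forward faster than 3 rad/s, below 0.6 rad) (value of joint kick_arm below 0.6 rad and velocity of joint kick_arm below -3 rad/s).
It fails at once if the bail is forced or snatched on the catch with more than 20 N (contact force between bail and kick_out above 20 N).
It fails at once if another bush, the hex key or the spanner is disturbed (moved over 20 mm) (distance of any of bush_1, bush_3, hex_key_5, spanner_8_10 from where it was at the start of the episode above 0.02 m).
It also fails if it takes over 66 s, if anything falls off the work surface, if the arm or the gripper's body presses on something with over 40 N, if the wrist force passes 120 N, or if a joint passes its speed limit or range.

## Robot

A 6-joint arm with a two-finger parallel gripper is mounted at the origin on a cart in front of the work surface, level with it; the furniture and walls round the work are solid. World frame = base frame: x ahead of the robot, y to its left, z up, the work surface at z = 0. Lengths are in m, angles in rad, forces in N, time in s.
With the tool pointing down it reaches from about 0.375 to 0.925 m from the base axis. Payload 5.7 kg.
Tool frame: the origin (TCP) lies on the centre line of the jaws, within the pads' length; the fingertips stand 25 mm ahead of it and the grasp point (between the pads) lies 6 mm ahead of it (env.nose_length is the distance from the TCP to the fingertips, in m); z points along the fingers, y is the line along which they close (so a half turn about z gives the same grasp; the last joint's range is limited). The gripper opens to 88 mm and grips with 3 to 60 N. Pads are 20 mm wide; open, the fingers measure 115 mm over their backs; the gripper's body (75 mm by 178 mm) begins 61 mm behind the grasp point.
Start: joints at [-0.115, 0.359, 1.51, -0, 1.272, -0.115], TCP at [0.6, -0, 0.248] pointing down, gripper open.
Joint ranges: [-2.97, 2.97], [-1.01, 2.36], [0.21, 2.38], [-0.96, 4.11], [0.2, 2.71], [-2.98, 2.98]. Speed limits (rad/s): [2.39, 2.39, 3.14, 3.14, 3.14, 3.14].

## Interface

Orientations are given as a rotation vector (axis times angle).
In Python, from plant import env gives the robot as it stands.
- The arm moves only by the tool jog_arm, never from a script. Its argument "series" is a list that holds one entry, the list of rows, each a list of 5 numbers: the shift along the tool's x, y, z in mm, then the turn about the tool's z in rad, then the closure, from -1 (fully open) to 1 (shut). A call has 1 to 8 rows; each row shifts and turns the commanded pose from where the row before left it, along the tool's axes as they then stand; what a row does not reach is not made up. A row lasts 1/12 s, in which the tool goes at most 41.7 mm and 7.16 degrees, less where a joint would pass 70% of its speed; a pose out of reach is approached as far as the arm can. A call with a gripper value outside its range is refused whole. The fingers move at their own pace and stop on an object; "squeeze" is the grip in N (left out, the last holds). Time passes only in rows, so rows that do not move let the fingers close. It gives the time, the measured TCP pose, the force, the opening and the grip force at its end, in the units of the state.
- env.state(): the state, without advancing time (a new reading comes with each control period).
- env.read_camera(name): name is "scene" or "side" or "wrist"; returns the picture (480x640x3 uint8, red, green, blue); there is no depth.
- env.calibration(name): a dict with "intrinsics" (3x3 intrinsics, pixels), "R" (3x3) and "t" (3): a world point X has camera coordinates R X + t. Camera axes: x right, y down, z forward; pixel columns grow to the right and rows downward; lengths in m; the calibration is good to about 2 mm. A picture is of the moment at which its call begins: read the wrist's pose just before it. calibration takes no time and is no camera call; for the wrist camera it gives the pose at the moment of the call.
- env.job_done(): hands the job in; it is judged then, once.
The state is a dict: "t": time; "joint_positions": joint angles; "joint_velocities": joint speeds; "joint_efforts": joint torques, N m; "tcp_pos": TCP position; "orientation": TCP orientation; "ft_force": force on the tool from outside, world axes, zero at the start; "ft_torque": the same for the moment, N m; "gripper_width": opening from 0.0 (shut) to 1.0 (fully open); "grip_force": force on a finger pad.
Only numpy, scipy, OpenCV 4.12 (cv2) and the standard library are available. Lean on these libraries where they do the work, as an engineer would, in place of code of your own. Each camera call takes 0.05 s, during which the arm holds its last target. There are 200 camera calls.

## Working session

There is one attempt and no reset: what is moved stays moved. The work goes in short steps, Python scripts to look and compute and a tool call to move; the robot and the scene stay as the last step left them, time stands still between calls to the robot, and variables do not carry over. Pictures are saved under pics/ and viewed, at most 14 in all, crops included, and the job is handed in when it is done.

Besides the shell and the picture viewer there is one more tool, called after "Call:" by a JSON object that holds its "api" and its "payload", one argument or row to a line. jog_arm: Moves the arm, as the interface text tells. Its arguments: {"type":"object","properties":{"series":{"type":"array"},"squeeze":{"type":"number"}},"required":["series"]}

```bash
mkdir -p pics; python3 - <<'E'
from plant import env
import cv2
for n in("scene","side"):
    cv2.imwrite(f"pics/{n}0.png",env.read_camera(n)[:,:,::-1])
    c=env.calibration(n);print(n,c["intrinsics"].round(1).tolist(),c["R"].round(3).tolist(),c["t"].round(3).tolist())
s=env.state();print(s)
E
```

```text
scene [[574.4, 0.0, 319.1], [0.0, 574.4, 241.2], [0.0, 0.0, 1.0]] [[0.885, -0.466, -0.003], [-0.332, -0.626, -0.706], [0.327, 0.625, -0.708]] [-0.373, 0.319, 0.903]
side [[483.9, 0.0, 316.8], [0.0, 483.9, 244.1], [0.0, 0.0, 1.0]] [[-0.875, -0.484, 0.011], [-0.182, 0.309, -0.933], [0.448, -0.819, -0.359]] [0.503, 0.158, 0.846]
{'t': 0.1, 'joint_positions': array([-1.15090217e-01,  3.59414497e-01,  1.51132350e+00, -4.38745497e-05,
        1.27250279e+00, -1.15076591e-01]), 'joint_velocities': array([ 6.20920562e-04,  4.18497527e-04, -4.76901355e-03,  2.98056309e-03,
        2.49928895e-04,  5.16720778e-05]), 'joint_efforts': array([-1.00573943e-03, -5.16363215e+01, -2.71407151e+01,  6.75204420e-02,
        2.75516213e-02, -3.27900011e-05]), 'tcp_pos': array([5.99414152e-01, 5.08836103e-05, 2.46904893e-01]), 'orientation': array([-2.22054711e+00, -2.22054556e+00,  1.65923660e-03]), 'ft_force': array([ 0.56654914, -0.32394732, -0.5018598 ]), 'ft_torque': array([ 0.0059996 , -0.03186506, -0.0444083 ]), 'grip_force': 0.0, 'gripper_width': 1.0020601445481387}
```

View pics/scene0.png

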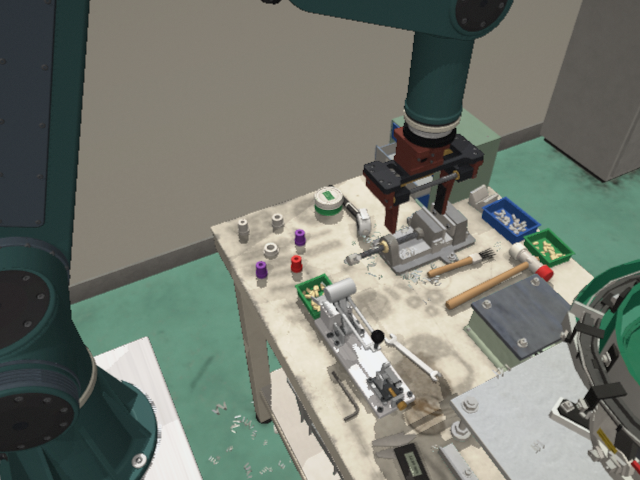

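View pics/side0.png

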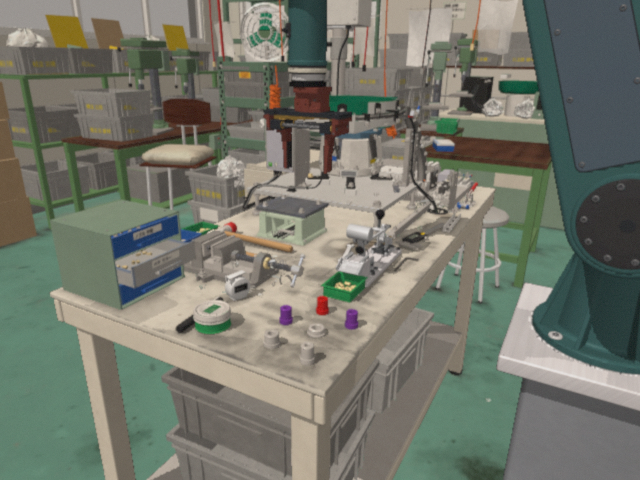

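The scene view shows the kick-out, with its head at (340,290), black knob at (378,336) and catch at about (385,385). Three grey bushes are at (243,228), (277,220) and (270,248); the purple and red look-alikes are at (300,237), (261,270) and (297,263). I'll enlarge these areas.

```bash
python3 - <<'E'
import cv2,numpy as np
a=cv2.imread("pics/scene0.png");b=cv2.imread("pics/side0.png")
k=cv2.resize(a[260:420,290:430],None,fx=3.7,fy=3.7,interpolation=2)[:592]
g=cv2.resize(a[205:285,225:315],(280,249),interpolation=2)
h=cv2.resize(b[295:370,255:365],(280,191),interpolation=2)
r=np.zeros((592,280,3),np.uint8);r[:249]=g;r[260:451]=h
cv2.imwrite("pics/m.png",np.hstack([k,r]));print(k.shape)
E
```

```text
(592, 518, 3)
```

View pics/m.png

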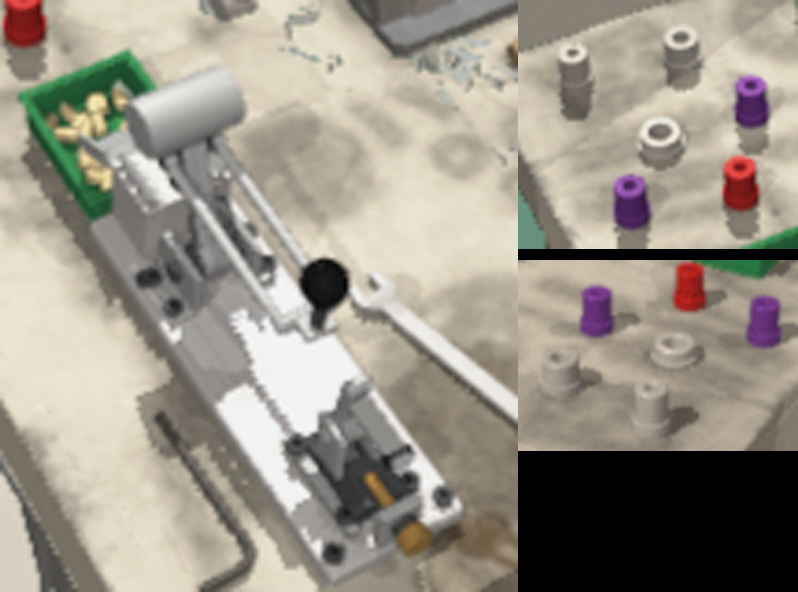

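The enlarged crop confirms bush_4. At scene (243,228) and side (307,352) it is the only grey bush that is taller than wide. The one at (277,220) is wider (bush_1), and the one at (270,248) is a flat ring (bush_3).

```bash
cat >h.py <<'E'
import numpy as np,cv2
from plant import env
def ray(c,p):
    d=np.linalg.inv(c["intrinsics"])@[p[0],p[1],1.];R=np.array(c["R"]);return -R.T@c["t"],R.T@d/np.linalg.norm(d)
def tri(*r):
    A=sum(np.eye(3)-np.outer(d,d) for o,d in r);b=sum((np.eye(3)-np.outer(d,d))@o for o,d in r)
    x=np.linalg.solve(A,b);return x,[np.linalg.norm(np.cross(x-o,d))*1e3 for o,d in r]
def onz(r,z): o,d=r;return o+d*(z-o[2])/d[2]
def black(img,c,r=20):
    x,y=map(int,c);m=np.zeros(img.shape[:2],np.uint8)
    m[y-r:y+r,x-r:x+r]=(img[y-r:y+r,x-r:x+r].max(2)<55)
    m=cv2.morphologyEx(m,cv2.MORPH_OPEN,np.ones((5,5),np.uint8))
    n,l,s,ce=cv2.connectedComponentsWithStats(m);i=1+np.argmax(s[1:,4]);return ce[i],s[i]
def proj(c,X): q=c["intrinsics"]@(np.array(c["R"])@X+c["t"]);return q[:2]/q[2]
E
python3 - <<'E'
from h import *
a=cv2.imread("pics/scene0.png");b=cv2.imread("pics/side0.png")
S,T=env.calibration("scene"),env.calibration("side")
k1,s1=black(a,(378,336),14);k2,s2=black(b,(379,215),9)
print(k1,s1,k2,s2)
K,e=tri(ray(S,k1),ray(T,k2));print("knob",K.round(4),e,onz(ray(S,k1),.116))
H,e=tri(ray(S,(340.3,290.3)),ray(T,(360,232)));print("head",H,e, onz(ray(S,(340.3,290.3)),.107))
for p in [(415.1,395.1),(379.5,415.5),(315.7,319)]: print(onz(ray(S,p),.012))
for n,p,q in[("bush",(242.7,221.7),(307.3,344.9))]:
    print(n,tri(ray(S,p),ray(T,q)),onz(ray(S,p),.03),onz(ray(T,q),.03))
print(env.calibration("wrist"))
E
```

```text
[377.12173913 336.31304348] [372 331  11  12 115] [379.57142857 213.42857143] [377 211   6   6  35]
knob [ 0.4702 -0.108   0.1156] [np.float64(1.5906086591062962), np.float64(1.5906086591063109)] [ 0.46836245 -0.10897374  0.116     ]
head [0.46775609 0.00732647 0.10702426] [np.float64(0.5947940554701072), np.float64(0.5947940554701231)] [0.46713346 0.00702686 0.107     ]
[ 0.50708179 -0.17866004  0.012     ]
[ 0.43572075 -0.1822109   0.012     ]
[0.4343504  0.03672334 0.012     ]
bush (array([0.41080983, 0.32614784, 0.02877009]), [np.float64(0.3395866475524552), np.float64(0.3395866475525031)]) [0.41006533 0.32465845 0.03      ] [0.4102764  0.32765086 0.03      ]
{'intrinsics': array([[406.73566491,   0.        , 324.49287796],
       [  0.        , 406.73566491, 232.61338914],
       [  0.        ,   0.        ,   1.        ]]), 'R': array([[ 9.99997199e-01,  3.52989426e-04, -2.34025040e-03],
       [ 9.96812699e-04, -9.59650547e-01,  2.81193589e-01],
       [-2.14656422e-03, -2.81195135e-01, -9.59648211e-01]]), 't': array([-0.59910814, -0.0338886 ,  0.39233838])}
```

Call:
{"api": "jog_arm", "payload": {
  "series": [
    [[-25,-33,0,0,-1],[-25,-33,0,0,-1],[-25,-33,0,0,-1],[-15,-31,0,0,-1],[0,0,0,0,-1],[0,0,0,0,-1]]
  ],
  "squeeze": 60
}}

```text
t: 0.6
tcp_pos: [0.4685, -0.0904, 0.2475]
orientation: [-2.224, -2.218, 0.0]
ft_force: [0.7, 0.6, 0.6]
gripper_width: 1.002
grip_force: 0.0
```

```bash
python3 - <<'E'
from h import *
W=env.calibration("wrist");im=env.read_camera("wrist")[:,:,::-1];cv2.imwrite("pics/w1.png",im)
np.savez("w1.npz",**W);print(env.state()["tcp_pos"],env.state()["orientation"])
for X in [(.47,-.108,.116),(.468,.0073,.107),(.468,-.02,0.012)]: print(proj(W,np.array(X)))
E
```

```text
[ 0.47009018 -0.09017408  0.24781109] [2.22279974e+00 2.21947740e+00 1.08293286e-03]
[326.57474541 255.42709028]
[323.29235637  81.47280208]
[323.83877149 122.37078379]
```

View pics/w1.png

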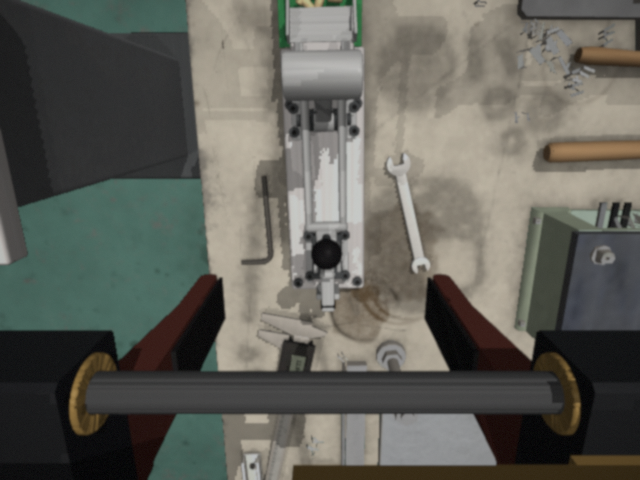

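The wrist view shows the knob at (326,254), the head centred near (322,75), and the bed running from about (323,100) to (327,286). The kick-out is nearly aligned with world y.

```bash
python3 - <<'E'
from h import *
W=dict(np.load("w1.npz"));im=cv2.imread("pics/w1.png")
k,s=black(im,(326,254),25);print(k,s)
print("knob z.116",onz(ray(W,k),.116))
S=env.calibration("scene");T=env.calibration("side")
print("tri3",tri(ray(W,k),ray(S,(377.1,336.3)),ray(T,(379.6,213.4))))
for p,z in [((322,75),.112),((291,285),.012),((363,288),.012),((284,130),.012),((363,130),.012)]: print(p,onz(ray(W,p),z))
# head side edges: bright region columns at rows 60..90
g=cv2.cvtColor(im,cv2.COLOR_BGR2GRAY).astype(int)
for r in (65,75,85): d=np.abs(np.diff(g[r,265:380]));print(r,265+np.argsort(d)[-6:],np.sort(d)[-6:])
E
```

```text
[325.96896086 253.34682861] [312 236  29  33 741]
knob z.116 [ 0.46957682 -0.10645597  0.116     ]
tri3 (array([ 0.46994947, -0.10734544,  0.11551744]), [np.float64(0.7755463760759679), np.float64(1.5623199704193127), np.float64(1.7783338195222855)])
(322, 75) [0.46721887 0.0107711  0.112     ]
(291, 285) [ 0.43495977 -0.17597059  0.012     ]
(363, 288) [ 0.50658917 -0.17931329  0.012     ]
(284, 130) [ 0.43250117 -0.02648522  0.012     ]
(363, 130) [ 0.5028523  -0.02663084  0.012     ]
65 [363 272 282 361 280 281] [15 16 16 17 32 35]
75 [274 361 282 273 280 281] [12 14 17 17 25 35]
85 [271 283 362 272 281 282] [10 10 11 15 18 20]
```

Call:
{"api": "jog_arm", "payload": {
  "series": [
    [[-8,0,0,-0.02,-1],[-9,0,20,0,-1],[0,0,35,0,-1],[0,0,35,0,-1],[0,0,36,0,-1],[0,0,0,0,-1],[0,0,0,0,-1]]
  ]
}}

```text
t: 1.23
tcp_pos: [0.4699, -0.106, 0.1204]
orientation: [-2.195, -2.242, 0.002]
ft_force: [-0.2, 0.0, -0.5]
gripper_width: 0.999
grip_force: 0.0
```

```bash
python3 - <<'E'
from h import *
W=env.calibration("wrist");im=env.read_camera("wrist")[:,:,::-1];cv2.imwrite("pics/w2.png",im)
s=env.state();print(s["tcp_pos"],s["orientation"],s["ft_force"])
p=proj(W,np.array((.470,-.107,.116)));print(p);k,q=black(im,p,30);print(k,q,onz(ray(W,k),.116))
E
```

```text
[ 0.47127709 -0.10665956  0.12197731] [-2.19762328e+00 -2.24416989e+00  1.37387660e-04] [-0.37875839  0.35201234 -0.45270567]
[323.91150378 324.39952875]
[323.09304114 323.63629373] [ 293  294   60   58 2601] [ 0.46967427 -0.10667623  0.116     ]
```

Call:
{"api": "jog_arm", "payload": {
  "series": [
    [[0,0,0,0,1],[0,0,0,0,1],[0,0,0,0,1],[0,0,0,0,1],[0,0,0,0,1],[0,0,0,0,1],[0,0,0,0,1],[0,0,0,0,1]]
  ],
  "squeeze": 60
}}

```text
t: 1.95
tcp_pos: [0.4701, -0.107, 0.1218]
orientation: [2.199, 2.243, 0.0]
ft_force: [-0.4, 0.2, 0.9]
gripper_width: 0.434
grip_force: 0.0
```

```bash
cat >>h.py <<'E'
from scipy.optimize import fsolve
def knob(bx,bz):
    "bar centre (mm, kick frame) -> theta, knob"
    def pin(t): f=.35-t;return np.array([60*np.sin(f),30+60*np.cos(f)])
    t=fsolve(lambda t:np.hypot(*(pin(t[0])-[bx,bz]))-100,.35-(bx+100)/60)[0]
    u=(np.array([bx,bz])-pin(t))/100;return t,pin(t)+108*u+36*np.array([u[1],-u[0]])
E
python3 - <<'E'
from h import *
for b in [(-79.3,80.5),(-85,94),(-105,94),(-125,94),(-134,94),(-134,85),(-134,77),(-131,75.5),(-128,75.5),(-125,75.5)]:
    t,k=knob(*b);print(b,round(t,3),k.round(1))
E
```

```text
(-79.3, 80.5) 0.001 [-89.4 116. ]
(-85, 94) 0.1 [-90.9 130.4]
(-105, 94) 0.435 [-111.5  130.3]
(-125, 94) 0.788 [-129.5  130.6]
(-134, 94) 0.977 [-136.4  130.8]
(-134, 85) 0.956 [-139.9  121.4]
(-134, 77) 0.953 [-142.9  112.8]
(-131, 75.5) 0.896 [-141.1  111. ]
(-128, 75.5) 0.841 [-138.6  110.8]
(-125, 75.5) 0.787 [-136.2  110.6]
```

Call:
{"api": "jog_arm", "payload": {
  "series": [
    [[0,0,0,0,1],[0,0,0,0,1],[0,0,0,0,1],[0,0,0,0,1],[0,0,0,0,1],[0,0,0,0,1],[0,0,0,0,1],[0,0,0,0,1]]
  ]
}}

```text
t: 2.62
tcp_pos: [0.4697, -0.107, 0.1215]
orientation: [-2.198, -2.243, 0.001]
ft_force: [-2.9, -1.6, 2.8]
gripper_width: 0.221
grip_force: 60.0
```

Call:
{"api": "jog_arm", "payload": {
  "series": [
    [[0,0,-3,0,1],[0,0,-3,0,1],[-1,0,-3,0,1],[-1,0,-3,0,1],[0,0,-3,0,1],[-4,0,0,0,1],[0,0,0,0,1],[0,0,0,0,1]]
  ]
}}

```text
t: 3.28
tcp_pos: [0.4695, -0.1105, 0.136]
orientation: [-2.196, -2.24, -0.003]
ft_force: [0.9, 9.4, -7.1]
gripper_width: 0.227
grip_force: 60.0
```

Call:
{"api": "jog_arm", "payload": {
  "series": [
    [[-3,0,0,0,1],[-3,0,0,0,1],[-3,0,0,0,1],[-3,0,0,0,1],[-3,0,0,0,1],[-3,0,0,0,1],[0,0,0,0,1],[0,0,0,0,1]]
  ]
}}

```text
t: 3.95
tcp_pos: [0.4699, -0.1286, 0.136]
orientation: [-2.196, -2.24, -0.003]
ft_force: [0.3, 9.6, -4.9]
gripper_width: 0.226
grip_force: 60.0
```

```bash
cat >look.py <<'E'
from h import *
import sys
n=sys.argv[1];s=env.state();im=env.read_camera("side")[:,:,::-1];a=env.read_camera("scene")[:,:,::-1]
print(s["tcp_pos"].round(4),s["ft_force"].round(1))
A=cv2.resize(a[280:420,320:440],(514,600),interpolation=2);B=cv2.resize(im[190:280,330:430],(286,257),interpolation=2)
r=np.zeros((600,286,3),np.uint8);r[:257]=B
W=env.read_camera("wrist")[:,:,::-1];cv2.imwrite(f"pics/{n}_w.png",W)
r[280:560]=cv2.resize(W[230:450,210:435],(286,280),interpolation=2)
cv2.imwrite(f"pics/{n}.png",np.hstack([A,r]))
E
python3 look.py l1
```

```text
[ 0.4699 -0.1286  0.136 ] [ 0.3  9.6 -4.9]
```

View pics/l1.png

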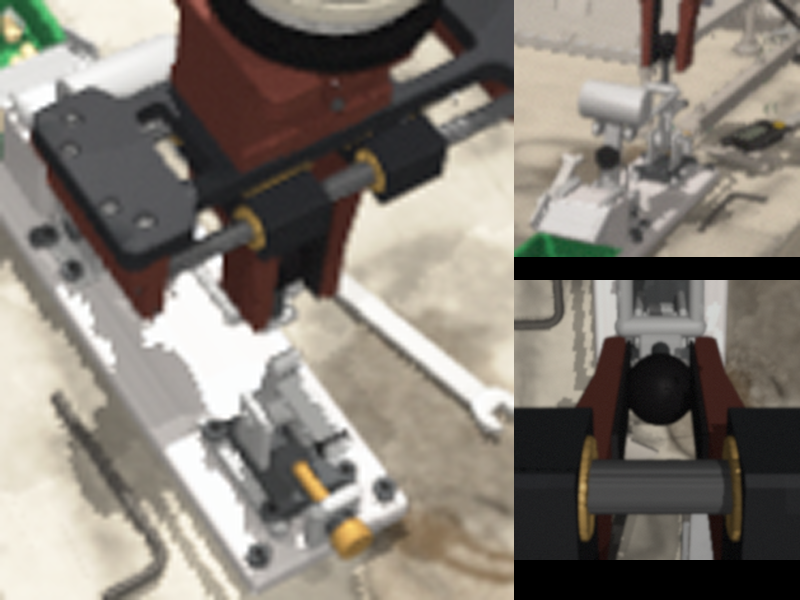

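The knob is held between the pads and the bail is lifted, with the arm nearly upright. In the crop the knob appears a few pixels from where it was grasped. I'll measure how far it has settled.

```bash
cat >slip.py <<'E'
from h import *
import sys
# knob in camera/tool frame: circle from mask of very dark pixels between the fingers
def circ(f):
    im=cv2.imread(f);g=cv2.GaussianBlur(cv2.cvtColor(im,6),(5,5),0)
    sub=g[270:370,270:380]
    c=cv2.HoughCircles(sub,cv2.HOUGH_GRADIENT,1,50,param1=60,param2=8,minRadius=22,maxRadius=34)
    return None if c is None else c[0][:2]+[270,270,0]
for f in sys.argv[1:]: print(f,circ(f))
E
python3 slip.py pics/w2.png pics/l1_w.png
```

```text
pics/w2.png [[323.5        323.5         27.89999962]
 [375.5        297.5         32.29999924]]
pics/l1_w.png [[324.5        311.5         32.29999924]
 [326.5        363.5         29.89999962]]
```

Call:
{"api": "jog_arm", "payload": {
  "series": [
    [[-3,0,-1,0,1],[-3,0,-1,0,1],[-3,0,-1,0,1],[0,0,0,0,1],[0,0,0,0,1]]
  ]
}}

```text
t: 4.52
tcp_pos: [0.47, -0.1374, 0.1388]
orientation: [-2.197, -2.24, -0.004]
ft_force: [1.5, 9.8, -6.8]
gripper_width: 0.224
grip_force: 60.0
```

```bash
python3 look.py l2; python3 slip.py pics/l2_w.png; python3 -c "
import cv2;cv2.imwrite('pics/l2c.png',cv2.resize(cv2.imread('pics/l2_w.png')[200:400,230:420],None,fx=3,fy=3,interpolation=2))"
```

```text
[ 0.47   -0.1374  0.1388] [ 1.5  9.8 -6.8]
pics/l2_w.png [[324.5        303.5         33.40000153]
 [328.5        367.5         24.        ]]
```

View pics/l2c.png

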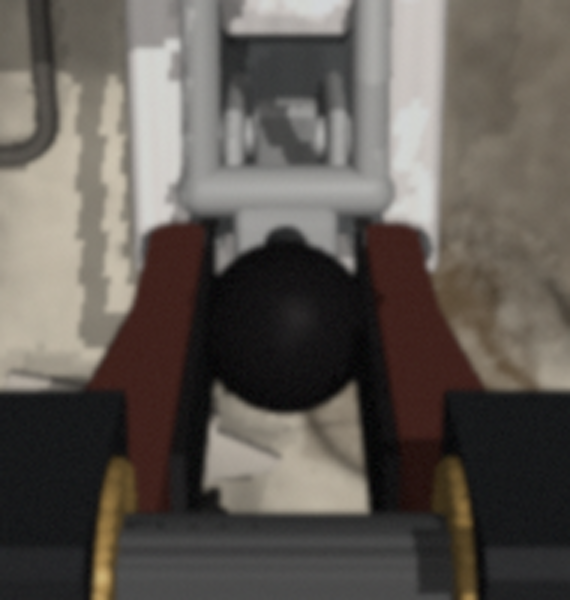

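```bash
cat >mech.py <<'E'
from h import *
from scipy.optimize import least_squares
OY=-.0173
def solve(kr,br,W=None):
    W=W or env.calibration("wrist")
    def pts(v):
        t,a=v;f=.35-t;p=np.array([60*np.sin(f),30+60*np.cos(f)]);u=np.array([-np.cos(a),-np.sin(a)])
        return p+100*u,p+108*u+36*np.array([u[1],-u[0]])
    def w(q): y=OY+q[0]/1e3;return np.array([.4678-.021*(y+.03),y,q[1]/1e3])
    def res(v):
        b,k=pts(v);return [proj(W,w(k))[1]-kr,proj(W,w(b))[1]-br]
    r=least_squares(res,[.5,-.1]);b,k=pts(r.x)
    print("theta,tilt",r.x.round(3),"bar",b.round(1),"knob",k.round(1),"tcp kick x,z",((env.state()["tcp_pos"][1]-OY)*1e3).round(1),(env.state()["tcp_pos"][2]*1e3).round(1),"res",r.cost)
E
python3 - <<'E'
from mech import *
solve(308.7,263.5)
g=cv2.cvtColor(cv2.imread("pics/w2.png"),6)
print("w2 col326 rows 200-345:",g[200:345:2,326])
W=dict(np.load("w1.npz"));g=cv2.cvtColor(cv2.imread("pics/w1.png"),6);print(g[200:240,316],g[200:240,338])
solve(253.3,227,W)
E
```

```text
theta,tilt [ 0.513 -0.083] bar [-109.4   97.5] knob [-114.4  134.1] tcp kick x,z -120.0 138.8 res 0.0
w2 col326 rows 200-345: [182 183 182 182 182 191 195 195 195 196 196 196 195 195 195 195 195 194
 195 195 195 195 195 196 195 195 195 194 190 145 127 142 155 157 146 135
 121 127 135 124  68  45  44  43  44  42  45  43  22  10  14  15  15  14
  14  17  20  25  27  27  30  29  33  31  28  27  24  18  17  16  16  17
  10]
[194 189 185 185 186 185 185 187 192 196 194 188 173 163 167 178 185 185
 185 185 178 164 147 147 158 167 169 164 156 146 135 125 123 120 116 113
 111 107 105 101] [164 164 163 162 162 161 160 159 159 161 164 174 179 178 179 179 179 179
 178 177 168 147 140 155 169 175 172 161 148 134 116  98  73  50  50  59
  65  66  66  67]
theta,tilt [-0.007  0.026] bar [-79.   83.6] knob [-87.9 119.4] tcp kick x,z -120.0 138.8 res 1.6155871338926322e-27
```

Call:
{"api": "jog_arm", "payload": {
  "series": [
    [[-3,0,0,0,1],[-3,0,0,0,1],[-3,0,-1,0,1],[-3,0,0,0,1],[-3,0,0,0,1],[0,0,0,0,1]]
  ]
}}

```text
t: 5.17
tcp_pos: [0.4704, -0.1523, 0.1396]
orientation: [-2.197, -2.239, -0.004]
ft_force: [2.2, 11.6, -8.0]
gripper_width: 0.217
grip_force: 60.0
```

```bash
cat >edges.py <<'E'
from mech import *
import sys
def go(n):
    W=env.calibration("wrist");im=env.read_camera("wrist")[:,:,::-1];cv2.imwrite(f"pics/{n}.png",im)
    g=cv2.cvtColor(im,cv2.COLOR_BGR2GRAY);blk=(g[240:380,322:330].mean(1)<60)
    k=np.where(blk)[0]+240
    # bottom of ball: end of longest run
    runs=np.split(k,np.where(np.diff(k)>1)[0]+1);r=max(runs,key=len);bot=r[-1];print("ball run",r[0],bot)
    # bar: bright band at columns left/right of stem, over rows 225..290
    for c in (312,338): print(c,g[236:292:2,c])
    return W,bot
if __name__=="__main__": 
    W,bot=go(sys.argv[1]);s=env.state();print(s["tcp_pos"].round(4),s["ft_force"].round(1))
    if len(sys.argv)>2: solve(bot-28.5,float(sys.argv[2]),W)
E
python3 edges.py e1; python3 -c "
import cv2
g=cv2.cvtColor(cv2.imread('pics/l2_w.png'),6);print([g[236:292:2,c] for c in (312,338)])
g=g[240:380,322:330].mean(1);print((g<60).nonzero()[0]+240)"
```

```text
ball run 273 328
312 [ 53  53  60  59  53  46  45  61 120 148 160 169 166 157 147 156 160 163
 160 114  31  15  14  15  15  16  14  18]
338 [ 65  64  68  77  77  78  77  84 121 148 161 173 168 156 145 153 158 161
 158 129  49  17  15  19  16  19  17  19]
[ 0.4703 -0.152   0.1396] [ 2.3 11.8 -7.8]
[array([ 65,  88, 133, 150, 160, 151, 129, 100,  68,  76, 126, 150, 161,
       168, 163, 153, 140, 148, 156, 158, 156, 154, 153, 129,  46,  14,
        15,  15], dtype=uint8), array([ 57,  71, 100, 114, 123, 122, 114,  90,  71,  86, 127, 149, 162,
       173, 165, 151, 141, 146, 153, 155, 153, 150, 151, 135,  65,  18,
        19,  17], dtype=uint8)]
[277 278 279 280 281 282 283 284 285 286 287 288 289 290 291 292 293 294
 295 296 297 298 299 300 301 302 303 304 305 306 307 308 309 310 311 312
 313 314 315 316 317 318 319 320 321 322 323 324 325 326 327 328 329 330
 331 332 333 334 335 336 372 373 374 375 376 377]
```

```bash
python3 - <<'E'
from mech import *
solve(300.7,259.5)
E
python3 -c "
import cv2;cv2.imwrite('pics/e1c.png',cv2.resize(cv2.imread('pics/e1.png')[200:400,230:420],None,fx=3,fy=3,interpolation=2))"
```

```text
theta,tilt [ 0.748 -0.118] bar [-122.6   97.1] knob [-126.3  133.8] tcp kick x,z -134.7 139.6 res 1.6155871338926322e-27
```

View pics/e1c.png

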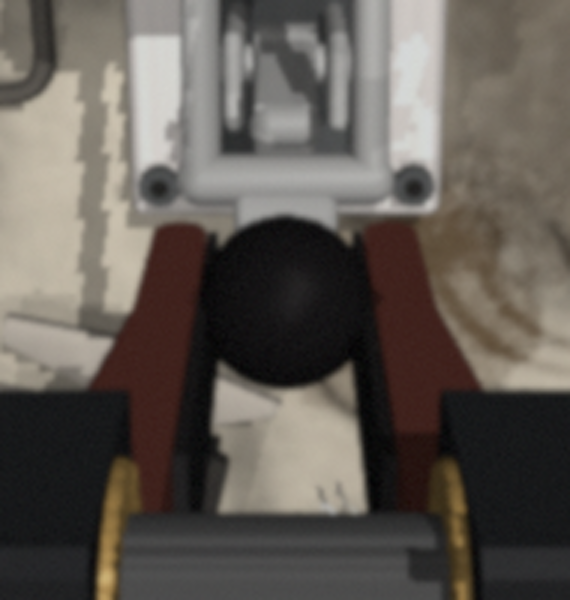

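The knob has moved further in the fingers: the ball is now at about (325,300) in the wrist image, with the bar at about row 259. I'll get its range from the leg spacing.

```bash
cat >legs.py <<'E'
from mech import *
import sys
def edges(f,rows):
    g=cv2.GaussianBlur(cv2.cvtColor(cv2.imread(f),6),(3,3),0).astype(float)
    for r in rows:
        l=g[r-1:r+2].mean(0)[280:372];d=np.diff(l)
        i=[280+j+.5 for j in range(1,len(d)-1) if abs(d[j])>8 and abs(d[j])>=abs(d[j-1]) and abs(d[j])>abs(d[j+1])]
        print(f,r,i,[int(d[int(j-280.5)]) for j in i])
edges("pics/e1.png",(232,238,244)); edges("pics/l2_w.png",(236,242,248))
edges("pics/w1.png",(190,200,210))
W=env.calibration("wrist")
def P(x,z,yo=0):
    y=OY+x/1e3;return proj(W,np.array([.4678-.021*(y+.03)+yo/1e3,y,z/1e3])).round(1)
print("nose top",P(-120,82),P(-120,82,5.5),P(-120,82,-5.5),"seat mark",P(-128,75.5),"tail end",P(-155,71))
for z in (88,91,94,97):
  x=-120
  for _ in range(20): x+= -(259.5-P(x,z)[1])*.35
  print("bar z",z,"x",round(x,1),P(x,z,-16),P(x,z,16),"width",P(x,z,16)[0]-P(x,z,-16)[0])
E
python3 legs.py
```

```text
pics/e1.png 232 [289.5, 301.5, 305.5, 309.5, 314.5, 331.5, 339.5, 345.5, 348.5, 359.5] [-26, -15, 25, -33, 23, -12, 27, -27, 17, 23]
pics/e1.png 238 [288.5, 302.5, 305.5, 309.5, 314.5, 332.5, 339.5, 345.5, 348.5, 359.5] [-26, -15, 23, -29, 23, -26, 28, -26, 18, 20]
pics/e1.png 244 [284.5, 289.5, 293.5, 302.5, 313.5, 332.5, 344.5, 347.5, 359.5] [-20, -9, 10, -25, 22, -21, -9, 19, 19]
pics/l2_w.png 236 [289.5, 302.5, 305.5, 310.5, 314.5, 325.5, 335.5, 339.5, 344.5, 348.5, 359.5] [-26, -20, 19, -20, 9, 17, -27, 21, -21, 17, 21]
pics/l2_w.png 242 [289.5, 293.5, 305.5, 309.5, 313.5, 316.5, 326.5, 334.5, 337.5, 340.5, 345.5, 349.5, 359.5] [-29, 9, 16, -10, -15, -11, 12, 10, -21, 20, -14, 14, 24]
pics/l2_w.png 248 [290.5, 301.5, 305.5, 309.5, 313.5, 319.5, 334.5, 337.5, 340.5, 344.5, 349.5, 359.5] [-22, -11, 20, -15, -11, -8, 18, -18, 19, -15, 13, 19]
pics/w1.png 190 [287.5, 293.5, 302.5, 305.5, 309.5, 313.5, 337.5, 340.5, 343.5, 346.5, 362.5] [16, 12, -14, 12, -13, 18, -23, 13, -9, 18, -18]
pics/w1.png 200 [287.5, 303.5, 306.5, 309.5, 314.5, 337.5, 340.5, 343.5, 346.5, 362.5] [31, -18, 9, -13, 17, -21, 12, -8, 18, -18]
pics/w1.png 210 [288.5, 303.5, 306.5, 310.5, 314.5, 337.5, 340.5, 343.5, 346.5, 362.5] [30, -18, 10, -13, 19, -20, 12, -8, 19, -21]
nose top [324.2 244.5] [335.1 244.7] [313.3 244.3] seat mark [324.3 255.3] tail end [324.4 298.6]
bar z 88 x -125.8 [291.9 258.9] [356.5 260.1] width 64.60000000000002
bar z 91 x -124.8 [291.3 258.8] [357.  260.1] width 65.69999999999999
bar z 94 x -123.7 [290.7 258.8] [357.5 260.1] width 66.80000000000001
bar z 97 x -122.6 [290.2 258.9] [358.1 260.2] width 67.90000000000003
```

```bash
python3 - <<'E'
import cv2
for f in("w2","l1_w","l2_w","e1"):
    g=cv2.cvtColor(cv2.imread(f"pics/{f}.png"),6);m=g[240:380,322:330].mean(1);print(f,(m[:112]<60).nonzero()[0][[0,-1]]+240)
    print([ (g[r,270:380]<40).nonzero()[0][[0,-1]]+270 for r in (300,)])
E
```

```text
w2 [281 351]
[array([309, 338])]
l1_w [280 343]
[array([281, 359])]
l2_w [277 336]
[array([279, 367])]
e1 [273 328]
[array([280, 372])]
```

```bash
cat >sub.py <<'E'
import cv2,numpy as np,sys
def bot(f):
    g=cv2.cvtColor(cv2.imread(f),6).astype(float);p=g[310:365,323:329].mean(1)
    i=np.where(p>70)[0][0];return 310+i-1+(70-p[i-1])/(p[i]-p[i-1])
if __name__=="__main__":
    for f in sys.argv[1:]: print(f,bot(f))
E
python3 - <<'E'
from h import *
from sub import bot
s=env.state();print(s["t"],s["gripper_width"],s["tcp_pos"],s["ft_force"])
cv2.imwrite("pics/e2.png",env.read_camera("wrist")[:,:,::-1])
cv2.imwrite("pics/e3.png",env.read_camera("wrist")[:,:,::-1])
s=env.state();print(s["t"],s["gripper_width"],s["tcp_pos"])
for f in("w2","l1_w","l2_w","e1","e2","e3"):print(f,bot(f"pics/{f}.png"))
E
```

```text
5.2167 0.22171385950967404 [ 0.4703285  -0.15203046  0.13961147] [ 2.31557799 11.77860736 -7.77961429]
5.3167 0.22306642132160032 [ 0.47034301 -0.15185846  0.13961181]
w2 352.25252525252523
l1_w 343.5868852459016
l2_w 336.93772893772893
e1 328.6343042071197
e2 328.5217391304348
e3 328.4551724137931
```

Held still, the ball creeps only about 0.6 mm/s. It settles mainly while the bail tilts, and it is now about 8 mm off-centre, close to the pad edge. The safe fix is to ease the arm back to fired at constant tilt and regrasp with the fingers closing along the pull.

Call:
{"api": "jog_arm", "payload": {
  "series": [
    [[4,0,-1.3,0,1],[4,0,-1,0,1],[4,0,-0.9,0,1],[4,0,-0.6,0,1],[4,0,-0.4,0,1],[4,0,-0.1,0,1],[4,0,0.2,0,1],[4,0,0.5,0,1]]
  ]
}}

```text
t: 5.98
tcp_pos: [0.4697, -0.1202, 0.1434]
orientation: [-2.197, -2.24, -0.003]
ft_force: [1.1, 10.3, -7.6]
gripper_width: 0.219
grip_force: 60.0
```

```bash
python3 - <<'E'
from h import *
from sub import bot
cv2.imwrite("pics/e4.png",env.read_camera("wrist")[:,:,::-1]);print(bot("pics/e4.png"))
E
```

```text
328.5871212121212
```

Call:
{"api": "jog_arm", "payload": {
  "series": [
    [[4,0,0.8,0,1],[4,0,1,0,1],[3,0,1.2,0,1],[2,0,0,0,1],[2,0,0,0,1],[0,0,0,0,1],[0,0,0,0,1]]
  ]
}}

```text
t: 6.62
tcp_pos: [0.4697, -0.1081, 0.1413]
orientation: [-2.198, -2.244, 0.001]
ft_force: [-4.2, -0.1, -1.6]
gripper_width: 0.22
grip_force: 60.0
```

Call:
{"api": "jog_arm", "payload": {
  "series": [
    [[-1,0,3,0,1],[-1,0,3,0,1],[-1,0,3,0,1],[-1,0,3,0,1],[-1,0,3,0,1],[0,0,0,0,1],[0,0,0,0,1]]
  ]
}}

```text
t: 7.2
tcp_pos: [0.4699, -0.1141, 0.1262]
orientation: [2.199, 2.243, -0.002]
ft_force: [-5.6, -3.1, 0.2]
gripper_width: 0.216
grip_force: 60.0
```

```bash
python3 - <<'E'
from h import *
from sub import bot
cv2.imwrite("pics/e5.png",env.read_camera("wrist")[:,:,::-1]);print(bot("pics/e5.png"))
E
```

```text
330.38392857142856
```

Call:
{"api": "jog_arm", "payload": {
  "series": [
    [[0,0,2,0,1],[0,0,0,0,-1],[0,0,0,0,-1],[0,0,0,0,-1],[0,0,0,0,-1],[0,0,0,0,-1],[0,0,0,0,-1],[0,0,0,0,-1]]
  ]
}}

```text
t: 7.92
tcp_pos: [0.4705, -0.113, 0.1243]
orientation: [2.199, 2.243, 0.0]
ft_force: [-1.2, -0.5, -0.6]
gripper_width: 0.711
grip_force: 0.0
```

Call:
{"api": "jog_arm", "payload": {
  "series": [
    [[0,0,-30,0,-1],[0,0,-35,0,-1],[0,0,0,-0.124,-1],[0,0,0,-0.124,-1],[0,0,0,-0.124,-1],[0,0,0,-0.124,-1],[0,0,0,-0.124,-1],[0,0,0,-0.124,-1]]
  ]
}}

```text
t: 8.58
tcp_pos: [0.4703, -0.1129, 0.1893]
orientation: [1.224, 2.893, 0.0]
ft_force: [-0.2, 0.2, -0.0]
gripper_width: 1.002
grip_force: 0.0
```

Call:
{"api": "jog_arm", "payload": {
  "series": [
    [[0,0,0,-0.124,-1],[0,0,0,-0.124,-1],[0,0,0,-0.124,-1],[0,0,0,-0.124,-1],[0,0,0,-0.124,-1],[0,0,0,-0.124,-1],[0,0,0,-0.083,-1],[0,0,0,0,-1]]
  ]
}}

```text
t: 9.25
tcp_pos: [0.4703, -0.1129, 0.1892]
orientation: [-0.036, 3.141, 0.0]
ft_force: [0.1, 0.9, -0.5]
gripper_width: 1.002
grip_force: 0.0
```

```bash
python3 - <<'E'
from h import *
from scipy.spatial.transform import Rotation as R
W=env.calibration("wrist");s=env.state();im=env.read_camera("wrist")[:,:,::-1];cv2.imwrite("pics/f1.png",im)
print(s["tcp_pos"],s["ft_force"],s["joint_positions"].round(2),s["gripper_width"]);print(R.from_rotvec(s["orientation"]).as_matrix().round(3))
p=proj(W,np.array([.4697,-.107,.116]));k,q=black(im,p,35);print(p,k,q,onz(ray(W,k),.116))
E
```

```text
[ 0.47031086 -0.11293995  0.18924522] [ 0.07527199  0.93789653 -0.52403546] [-0.38  0.26  1.83  0.    1.05 -1.97] 1.0020085905908944
[[-1.    -0.023  0.   ]
 [-0.023  1.     0.   ]
 [-0.     0.    -1.   ]]
[333.75594093 258.21364527] [334.66608696 258.46956522] [ 316  238   38   40 1150] [ 0.46983753 -0.10649467  0.116     ]
```

Call:
{"api": "jog_arm", "payload": {
  "series": [
    [[0.4,6,20,0,-1],[0,0,25,0,-1],[0,0,24,0,-0.6],[0,0,0,0,-0.2],[0,0,0,0,0],[0,0,0,0,0.3],[0,0,0,0,0.3],[0,0,0,0,0.3]]
  ]
}}

```text
t: 9.97
tcp_pos: [0.4708, -0.1074, 0.1216]
orientation: [-0.031, 3.139, -0.002]
ft_force: [0.5, -0.2, -0.1]
gripper_width: 0.582
grip_force: 0.0
```

Call:
{"api": "jog_arm", "payload": {
  "series": [
    [[0,0,0,0,1],[0,0,0,0,1],[0,0,0,0,1],[0,0,0,0,1],[0,0,0,0,1],[0,0,0,0,1]]
  ],
  "squeeze": 60
}}

```text
t: 10.47
tcp_pos: [0.4698, -0.1073, 0.1204]
orientation: [-0.032, 3.141, -0.001]
ft_force: [-0.6, -0.8, 1.6]
gripper_width: 0.226
grip_force: 60.0
```

```bash
python3 look.py n1; python3 -c "
import cv2;cv2.imwrite('pics/n1c.png',cv2.resize(cv2.imread('pics/n1_w.png')[180:400,200:460],None,fx=2.7,fy=2.7,interpolation=2))"
```

```text
[ 0.4698 -0.1073  0.1204] [-0.6 -0.8  1.6]
```

View pics/n1c.png

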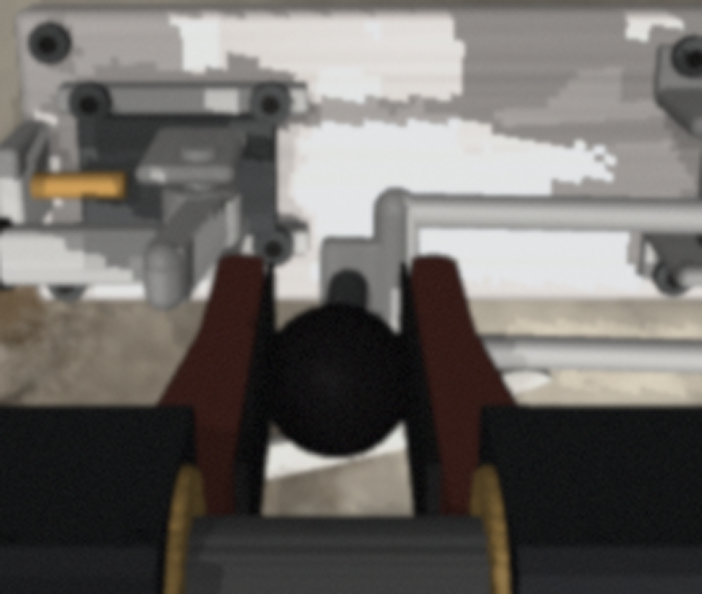

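The view shows the knob centred between the fingers, which now close along x, with the bar at its right. The catch nose stands at left. Now I'll lift.

Call:
{"api": "jog_arm", "payload": {
  "series": [
    [[0,0,-3,0,1],[0,0,-3,0,1],[0,-1,-3,0,1],[0,-1,-3,0,1],[0,0,-3,0,1],[0,-3,0,0,1],[0,-3,0,0,1],[0,-3,0,0,1]]
  ]
}}

```text
t: 11.28
tcp_pos: [0.4697, -0.1153, 0.1349]
orientation: [0.03, -3.141, -0.008]
ft_force: [3.3, 12.0, -2.5]
gripper_width: 0.225
grip_force: 60.0
```

Call:
{"api": "jog_arm", "payload": {
  "series": [
    [[0,-3,0,0,1],[0,-3,0,0,1],[0,-3,0,0,1],[0,-3,0,0,1],[0,-3,0,0,1],[0,0,0,0,1]]
  ]
}}

```text
t: 11.78
tcp_pos: [0.4701, -0.1308, 0.135]
orientation: [0.029, -3.141, -0.007]
ft_force: [3.3, 10.1, -1.8]
gripper_width: 0.218
grip_force: 60.0
```

```bash
python3 - <<'E'
from h import *
W=env.calibration("wrist");np.savez("n2.npz",**W);cv2.imwrite("pics/n2.png",env.read_camera("wrist")[:,:,::-1])
for f in("n1_w","n2"):
    g=cv2.cvtColor(cv2.imread(f"pics/{f}.png"),6).astype(int)
    c=g[330:370,322:328].mean(1);i=np.where(c>60)[0];print(f,"ball bottom",330+i[0], "row 320 dark cols",[ (g[r,270:370]<40).nonzero()[0][[0,-1]]+270 for r in(318,)])
    for r in (255,260,265): 
        l=g[r-1:r+2,300:420].mean(0);d=np.diff(l);print(r,[(301+j,int(d[j])) for j in range(1,118) if abs(d[j])>12 and abs(d[j])>=max(abs(d[j-1]),abs(d[j+1]))])
E
```

```text
n1_w ball bottom 349 row 320 dark cols [array([270, 369])]
255 [(303, 54), (339, -44), (350, 14)]
260 [(303, 24), (311, 17), (338, -54), (351, 30)]
265 [(308, 18), (315, 34), (338, -55), (351, 31), (355, 18)]
n2 ball bottom 348 row 320 dark cols [array([270, 369])]
255 [(327, 29), (330, -24), (342, 15)]
260 [(306, -13), (320, 17), (323, -21), (326, 31), (329, -18), (343, 31)]
265 [(304, -12), (323, -13), (343, 30), (348, 19)]
```

The ball hasn't slipped with this grasp, so I'll carry on over the nose.

Call:
{"api": "jog_arm", "payload": {
  "series": [
    [[0,-3,-0.5,0,1],[0,-3,-0.5,0,1],[0,-3,0,0,1],[0,-3,0,0,1],[0,-3,0,0,1],[0,0,0,0,1]]
  ]
}}

```text
t: 12.33
tcp_pos: [0.4703, -0.1452, 0.1352]
orientation: [0.029, -3.141, -0.009]
ft_force: [5.9, 12.3, -9.4]
gripper_width: 0.22
grip_force: 60.0
```

Call:
{"api": "jog_arm", "payload": {
  "series": [
    [[0,-3,0,0,1],[0,-3,0,0,1],[0,-3,0,0,1],[0,-2,0,0,1],[0,0,0,0,1],[0,0,0,0,1]]
  ]
}}

```text
t: 12.83
tcp_pos: [0.4702, -0.1547, 0.1348]
orientation: [0.029, -3.14, -0.012]
ft_force: [7.5, 15.7, -10.7]
gripper_width: 0.223
grip_force: 60.0
```

```bash
python3 - <<'E'
from h import *
W=env.calibration("wrist");np.savez("n3.npz",**W);im=env.read_camera("wrist")[:,:,::-1];cv2.imwrite("pics/n3.png",im);print(env.state()["tcp_pos"],env.state()["ft_force"])
g=cv2.cvtColor(im,cv2.COLOR_BGR2GRAY);print(330+np.where(g[330:370,322:328].mean(1)>60)[0][0])
cv2.imwrite('pics/n3c.png',cv2.resize(im[180:400,200:460],None,fx=2.7,fy=2.7,interpolation=2))
E
```

```text
[ 0.47027421 -0.15465723  0.13484188] [  8.11667222  15.73722251 -11.53096747]
347
```

View pics/n3c.png

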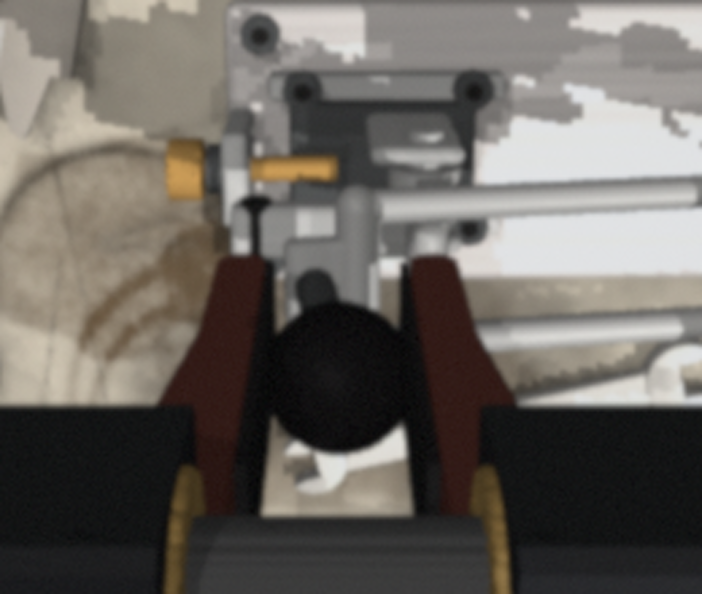

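The bar is now behind the nose: the bar is at crop column 360 and the nose at about 430, a gap of roughly 12 mm centre to centre. I'll lower it behind the nose.

Call:
{"api": "jog_arm", "payload": {
  "series": [
    [[-0.5,-1,2,0,1],[-0.5,-1,2,0,1],[0,-1,2,0,1],[0,-1,2,0,1],[0,-1,2,0,1],[0,0,2,0,1],[0,0,2,0,1],[0,0,0,0,1]]
  ]
}}

```text
t: 13.55
tcp_pos: [0.4712, -0.1621, 0.1219]
orientation: [0.029, -3.14, -0.006]
ft_force: [0.1, 6.2, 1.1]
gripper_width: 0.225
grip_force: 60.0
```

Call:
{"api": "jog_arm", "payload": {
  "series": [
    [[0,0,1,0,1],[0,0,1,0,1],[0,0,1,0,1],[0,0,0,0,1],[0,0,0,0,1]]
  ]
}}

```text
t: 13.97
tcp_pos: [0.4704, -0.1618, 0.1186]
orientation: [0.032, -3.138, -0.006]
ft_force: [0.5, 9.2, -0.8]
gripper_width: 0.226
grip_force: 60.0
```

```bash
python3 - <<'E'
from h import *
im=env.read_camera("wrist")[:,:,::-1];cv2.imwrite("pics/n4.png",im);s=env.state();print(s["tcp_pos"],s["ft_force"],s["ft_torque"])
g=cv2.cvtColor(im,cv2.COLOR_BGR2GRAY);print(330+np.where(g[330:370,322:328].mean(1)>60)[0][0])
cv2.imwrite('pics/n4c.png',cv2.resize(im[180:400,200:460],None,fx=2.7,fy=2.7,interpolation=2))
E
```

```text
[ 0.47042425 -0.16184053  0.1185797 ] [ 0.87372899  8.43567944 -1.47440975] [ 1.74097235 -0.09567481  0.46498298]
350
```

View pics/n4c.png

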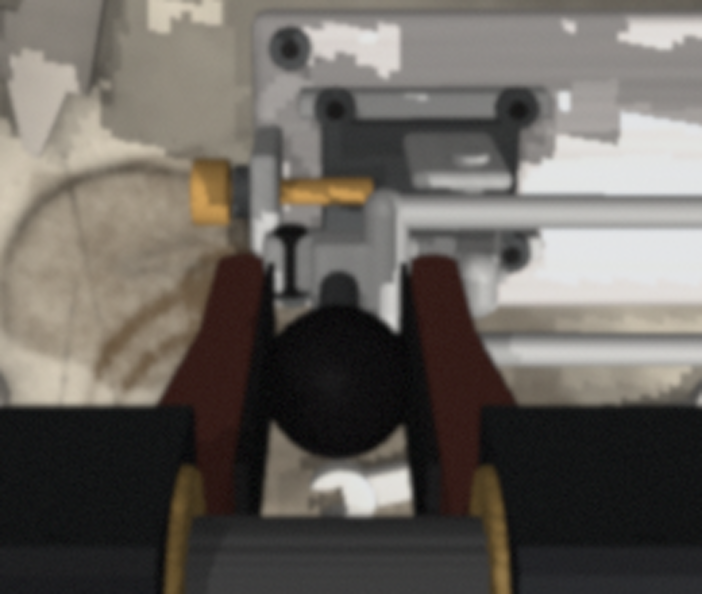

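Call:
{"api": "jog_arm", "payload": {
  "series": [
    [[0,0,1,0,1],[0,0,1,0,1],[0,0.7,0,0,1],[0,0.7,0,0,1],[0,0.7,0,0,1],[0,0.7,0,0,1],[0,0,0,0,1],[0,0,0,0,1]]
  ]
}}

```text
t: 14.68
tcp_pos: [0.4717, -0.1593, 0.1168]
orientation: [0.027, -3.141, -0.006]
ft_force: [2.0, 9.5, -1.9]
gripper_width: 0.227
grip_force: 60.0
```

Call:
{"api": "jog_arm", "payload": {
  "series": [
    [[0,0.5,0.2,0,1],[0,0.5,0.2,0,1],[0,0.5,0,0,1],[0,0.5,0,0,1],[0,0,0,0,1],[0,0,0,0,1]]
  ]
}}

```text
t: 15.18
tcp_pos: [0.4719, -0.1573, 0.1164]
orientation: [-0.029, 3.141, 0.005]
ft_force: [4.3, 11.1, -4.5]
gripper_width: 0.222
grip_force: 60.0
```

Call:
{"api": "jog_arm", "payload": {
  "series": [
    [[-0.3,0.5,0.3,0,1],[-0.3,0.5,0.3,0,1],[0,0.5,0,0,1],[0,0,0,0,1],[0,0,0,0,1]]
  ]
}}

```text
t: 15.6
tcp_pos: [0.4719, -0.1558, 0.1156]
orientation: [0.029, -3.14, -0.005]
ft_force: [5.2, 9.3, -2.5]
gripper_width: 0.227
grip_force: 60.0
```

Call:
{"api": "jog_arm", "payload": {
  "series": [
    [[-0.3,0.5,0,0,1],[0,0.5,0,0,1],[0,0,0,0,1],[0,0,0,0,1]]
  ]
}}

```text
t: 15.93
tcp_pos: [0.472, -0.1556, 0.1157]
orientation: [0.031, -3.14, -0.003]
ft_force: [-0.8, 6.5, -2.2]
gripper_width: 0.22
grip_force: 60.0
```

```bash
python3 - <<'E'
from h import *
im=env.read_camera("wrist")[:,:,::-1];cv2.imwrite("pics/n5.png",im);s=env.state();print(s["tcp_pos"],s["ft_force"])
g=cv2.cvtColor(im,cv2.COLOR_BGR2GRAY);print(330+np.where(g[330:370,322:328].mean(1)>60)[0][0])
for f in("n4","n5"):
  g=cv2.cvtColor(cv2.imread(f"pics/{f}.png"),6).astype(int)
  for r in(258,264,270,276,282): print(f,r,g[r,328:400:2])
E
```

```text
[ 0.47218771 -0.15559774  0.11576743] [-1.70338822  5.92551051 -3.03939591]
345
n4 258 [ 78  72  71  85 110 123 134 137 127 139 182 191 192 191 192 191 192 192
 191 192 192 192 192 191 191 191 191 190 191 191 191 190 190 191 189 190]
n4 264 [ 87  85  86  90 109 120 126 124 118 140 178 152 125 124 124 122 124 126
 129 128 130 125 124 124 123 125 124 125 128 127 126 125 125 124 125 131]
n4 270 [107 107 107 112 113 120 125 124 118 139 178 157 147 133 110 106 110 118
 120 119 107  86  87  87  87  87  86  91 100  86  73  75  80  84 160 206]
n4 276 [123 124 126 126 124 125 125 123 118 136 161 136  90  46  35  34  34  36
  36  43  65  96 112 131 141 144 140 142 128  67  38  43  61  88 167 207]
n4 282 [ 46  73 116 125 124 124 126 123 123 166  86  26  33  33  34  34  35  34
  30  32  31  73 136 168 186 199 189 174 155 169 193 212 218 221 220 223]
n5 258 [ 65  58  59  58  59  60  87 107 122 162 183 198 201 182 176 175 176 175
 176 178 176 176 177 179 178 179 179 178 180 181 181 181 182 182 183 183]
n5 264 [ 80  80  79  78  82  79  90 108 121 162 183 200 202 180 146  77  72  76
  77  75  73  76  97  99  77  78  75  66  71  76  82 141 214 225 224 225]
n5 270 [127 125 125 125 125 128 126 124 125 156 182 198 201 176 133  89  87  89
  87  85  86  93 112  92  74  62  58  67  79 107 192 207 201 225 227 228]
n5 276 [103  92 100 113 124 126 123 122 123 124 110 139 128  50  35  33  33  34
  37  46  85 142 125  83  80  61  54  66  87 152 204 213 217 225 227 227]
n5 282 [ 37  37  36  34  40  99 122 122 126 121  57  24  34  32  34  34  33  33
  31  33  35  85 144 173 190 214 216 218 219 219 219 221 222 223 225 225]
```

The pull is starting to fade (9.3 to 6 N) while the TCP stays put, so the bar is touching the nose. I'll ease it on in small steps.

Call:
{"api": "jog_arm", "payload": {
  "series": [
    [[0,0.4,0.2,0,1],[0,0.4,0,0,1],[0,0,0,0,1],[0,0,0,0,1]]
  ]
}}

```text
t: 16.32
tcp_pos: [0.4722, -0.1555, 0.1158]
orientation: [0.032, -3.141, -0.001]
ft_force: [0.2, 4.1, -3.1]
gripper_width: 0.222
grip_force: 60.0
```

Call:
{"api": "jog_arm", "payload": {
  "series": [
    [[0,0.4,0.2,0,1],[0,0.4,0.2,0,1],[0,0,0,0,1],[0,0,0,0,1],[0,0,0,0,1]]
  ]
}}

```text
t: 16.73
tcp_pos: [0.4724, -0.1553, 0.1157]
orientation: [0.032, -3.141, 0.001]
ft_force: [-2.1, 1.4, -1.3]
gripper_width: 0.223
grip_force: 60.0
```

Call:
{"api": "jog_arm", "payload": {
  "series": [
    [[0,0.3,0.2,0,1],[0,0,0,0,1],[0,0,0,0,1],[0,0,0,0,1],[0,0,0,0,1]]
  ]
}}

```text
t: 17.15
tcp_pos: [0.4724, -0.1552, 0.1155]
orientation: [0.032, -3.141, 0.001]
ft_force: [-1.1, -1.6, 0.9]
gripper_width: 0.225
grip_force: 60.0
```

Call:
{"api": "jog_arm", "payload": {
  "series": [
    [[0,0,0,0,1],[0,0,0,0,1]]
  ]
}}

```text
t: 17.32
tcp_pos: [0.4724, -0.1551, 0.1155]
orientation: [0.032, -3.141, 0.001]
ft_force: [-7.0, -1.8, 2.6]
gripper_width: 0.227
grip_force: 60.0
```

Call:
{"api": "jog_arm", "payload": {
  "series": [
    [[0.5,-0.6,-0.2,0,1],[0.3,0,0,0,1],[0,0,0,0,1]]
  ]
}}

```text
t: 17.57
tcp_pos: [0.4722, -0.1553, 0.1156]
orientation: [-0.031, 3.141, 0.0]
ft_force: [2.0, 1.0, 0.3]
gripper_width: 0.221
grip_force: 60.0
```

Call:
{"api": "jog_arm", "payload": {
  "series": [
    [[0,0,0,0,1]]
  ]
}}

```text
t: 17.65
tcp_pos: [0.4723, -0.1554, 0.1157]
orientation: [-0.031, 3.141, 0.0]
ft_force: [-1.7, 1.9, -2.3]
gripper_width: 0.224
grip_force: 60.0
```

Call:
{"api": "jog_arm", "payload": {
  "series": [
    [[0,0,0,0,1],[0,0,0,0,1],[0,0,0,0,1]]
  ],
  "squeeze": 25
}}

```text
t: 17.9
tcp_pos: [0.4731, -0.1554, 0.116]
orientation: [-0.031, 3.139, -0.0]
ft_force: [3.0, 3.4, -0.4]
gripper_width: 0.231
grip_force: 25.0
```

Call:
{"api": "jog_arm", "payload": {
  "series": [
    [[0,0,0,0,1],[0,0,0,0,1],[0,0,0,0,1]]
  ],
  "squeeze": 8
}}

```text
t: 18.15
tcp_pos: [0.472, -0.1554, 0.1158]
orientation: [-0.032, 3.141, -0.0]
ft_force: [0.4, 1.6, 1.7]
gripper_width: 0.239
grip_force: 8.0
```

Call:
{"api": "jog_arm", "payload": {
  "series": [
    [[0,0.2,0,0,1],[0,0.2,0,0,1],[0,0,0,0,1],[0,0,0,0,1]]
  ],
  "squeeze": 3
}}

```text
t: 18.48
tcp_pos: [0.472, -0.1553, 0.1157]
orientation: [-0.032, 3.141, -0.001]
ft_force: [-0.2, -0.3, 1.5]
gripper_width: 0.244
grip_force: 3.0
```

Call:
{"api": "jog_arm", "payload": {
  "series": [
    [[0,0,0,0,1]]
  ]
}}

```text
t: 18.57
tcp_pos: [0.472, -0.1553, 0.1157]
orientation: [-0.032, 3.141, -0.001]
ft_force: [1.0, -0.1, 2.1]
gripper_width: 0.246
grip_force: 3.0
```

Call:
{"api": "jog_arm", "payload": {
  "series": [
    [[0,0,0,0,0.45],[0,0,0,0,0.4],[0,0,0,0,0.3],[0,0,0,0,0.1],[0,0,0,0,-0.1],[0,0,0,0,-0.3],[0,0,0,0,-0.3],[0,0,0,0,-0.3]]
  ]
}}

```text
t: 19.23
tcp_pos: [0.4718, -0.155, 0.1156]
orientation: [0.032, -3.141, -0.0]
ft_force: [-0.8, -0.2, -0.1]
gripper_width: 0.642
grip_force: 0.0
```

```bash
python3 - <<'E'
from h import *
im=env.read_camera("wrist")[:,:,::-1];cv2.imwrite("pics/o1.png",im);s=env.state();print(s["tcp_pos"],s["ft_force"],s["gripper_width"])
W=env.calibration("wrist");p=proj(W,np.array([.4723,-.1555,.111]));k,q=black(im,p,40);print(p,k,q,onz(ray(W,k),.111))
E
```

```text
[ 0.47177832 -0.15497473  0.11561734] [-0.93292074 -0.28718051 -0.09050703] 0.6482545055876666
[320.85113956 320.53408762] [324.13132105 315.85495884] [ 297  280   55   66 2551] [ 0.47025688 -0.15426494  0.111     ]
```

The pull is zero and the knob stayed put after release, so the catch is holding. I'll retreat straight up, turn back, and locate the bushes' neighbours.

Call:
{"api": "jog_arm", "payload": {
  "series": [
    [[0,0,-20,0,-0.5],[0,0,-35,0,-1],[0,0,-35,0.12,-1],[0,0,-35,0.12,-1],[0,0,0,0.12,-1],[0,0,0,0.12,-1],[0,0,0,0.12,-1],[0,0,0,0.12,-1]]
  ]
}}

```text
t: 19.95
tcp_pos: [0.4718, -0.155, 0.241]
orientation: [1.085, 2.947, -0.0]
ft_force: [-0.6, -0.0, -0.2]
gripper_width: 1.005
grip_force: 0.0
```

Call:
{"api": "jog_arm", "payload": {
  "series": [
    [[0,0,0,0.12,-1],[0,0,0,0.12,-1],[0,0,0,0.12,-1],[0,0,0,0.12,-1],[0,0,0,0.12,-1],[0,0,0,0.12,-1],[0,0,0,0.12,-1],[0,0,0,0,-1]]
  ]
}}

```text
t: 20.62
tcp_pos: [0.4717, -0.1549, 0.2406]
orientation: [-2.191, -2.251, 0.0]
ft_force: [-0.6, -0.3, 0.5]
gripper_width: 1.002
grip_force: 0.0
```

```bash
python3 - <<'E'
from h import *
from scipy.spatial.transform import Rotation as R
S=env.calibration("scene");s=env.state();print(s["t"],s["tcp_pos"],R.from_rotvec(s["orientation"]).as_matrix().round(3)[:2,:2])
for n,p,z in(("b1",(518+0,0),0),):pass
o=(225,205);k=3.111
for n,(u,v),z in (("b4",(55,52),.03),("b1",(162,36),.022),("b3",(143,131),.012),("pur",(233,85),.03),("pur2",(112,184),.03)):
    print(n,onz(ray(S,(o[0]+u/k,o[1]+v/k)),z).round(3))
E
```

```text
20.6167 [ 0.47173168 -0.15490075  0.24060456] [[-0.027  1.   ]
 [ 1.     0.027]]
b4 [0.41  0.325 0.03 ]
b1 [0.485 0.313 0.022]
b3 [0.438 0.244 0.012]
pur [0.503 0.239 0.03 ]
pur2 [0.395 0.194 0.03 ]
```

Call:
{"api": "jog_arm", "payload": {
  "series": [
    [[40,-4,0,0,-0.1],[40,-4,0,0,-0.1],[40,-4,0,0,-0.1],[40,-4,0,0,-0.1],[40,-4,0,0,-0.1],[40,-4,0,0,-0.1],[40,-4,0,0,-0.1],[40,-4,0,0,-0.1]]
  ],
  "squeeze": 15
}}

```text
t: 21.28
tcp_pos: [0.4292, 0.1657, 0.2409]
orientation: [2.182, 2.26, 0.001]
ft_force: [1.2, 0.6, 0.5]
gripper_width: 0.55
grip_force: 0.0
```

Call:
{"api": "jog_arm", "payload": {
  "series": [
    [[40,-4,10,0,-0.1],[40,-4,20,0,-0.1],[40,-4,20,0,-0.1],[40,-4,20,0,-0.1],[3,0,10,0,-0.1],[0,0,0,0,-0.1],[0,0,0,0,-0.1],[0,0,0,0,-0.1]]
  ]
}}

```text
t: 21.95
tcp_pos: [0.4104, 0.3167, 0.1655]
orientation: [2.186, 2.256, -0.0]
ft_force: [0.2, -0.3, 0.7]
gripper_width: 0.55
grip_force: 0.0
```

```bash
python3 - <<'E'
from h import *
W=env.calibration("wrist");im=env.read_camera("wrist")[:,:,::-1];cv2.imwrite("pics/b1.png",im);s=env.state();print(s["tcp_pos"],s["t"])
print(proj(W,np.array([.4105,.326,.03])),proj(W,np.array([.4105,.326,.0])))
np.savez("b1.npz",**W)
cv2.imwrite("pics/b1c.png",cv2.resize(im[120:360,200:480],None,fx=2.5,fy=2.5,interpolation=2))
E
```

```text
[0.41072227 0.31662145 0.16582205] 22.0
[324.77374315 216.68374167] [324.76830476 207.0840979 ]
```

View pics/b1c.png

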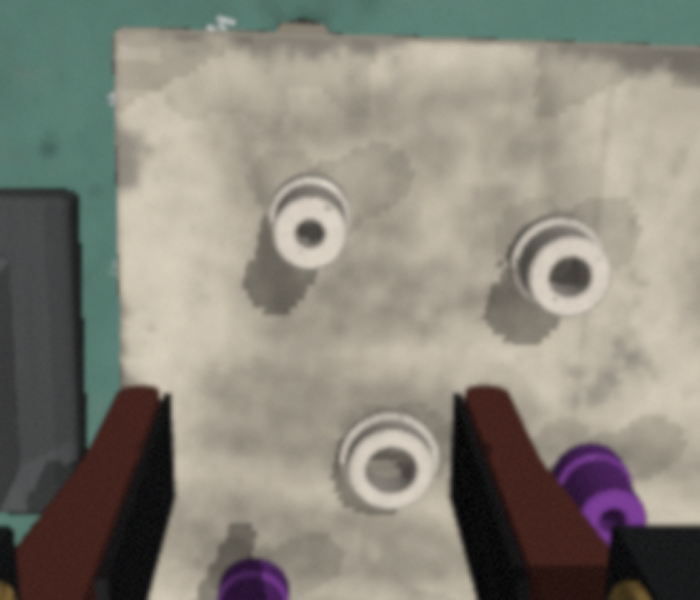

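This shows bush_4 at crop (310,231), wrist pixel (324,212). bush_1 is at (570,272) and bush_3 at (388,467). The approach to bush_4 is clear.

```bash
python3 - <<'E'
from h import *
W=dict(np.load("b1.npz"));print(onz(ray(W,(324,212.4)),.03),onz(ray(W,(324,120+214/2.5)),.003))
E
```

```text
[0.40986844 0.32902663 0.03      ] [0.4098615  0.32780621 0.003     ]
```

Call:
{"api": "jog_arm", "payload": {
  "series": [
    [[6,-0.6,10,0,-0.1],[6,-0.6,30,0,-0.1],[0,0,30,0,-0.1],[0,0,30,0,-0.1],[0,0,20,0,-0.1],[0,0,10,0,-0.1],[0,0,0,0,-0.1],[0,0,0,0,-0.1]]
  ]
}}

```text
t: 22.67
tcp_pos: [0.4088, 0.3294, 0.0352]
orientation: [-2.187, -2.255, 0.0]
ft_force: [-0.3, 0.0, 0.8]
gripper_width: 0.553
grip_force: 0.0
```

Call:
{"api": "jog_arm", "payload": {
  "series": [
    [[0,0,0,0,1],[0,0,0,0,1],[0,0,0,0,1],[0,0,0,0,1],[0,0,0,0,1],[0,0,0,0,1],[0,0,0,0,1],[0,0,0,0,1]]
  ],
  "squeeze": 15
}}

```text
t: 23.33
tcp_pos: [0.409, 0.33, 0.0358]
orientation: [2.186, 2.255, 0.002]
ft_force: [-0.6, -1.0, 7.8]
gripper_width: 0.267
grip_force: 15.0
```

Call:
{"api": "jog_arm", "payload": {
  "series": [
    [[0,0,-15,0,1],[0,0,-35,0,1],[0,0,-35,0,1],[0,0,-30,0,1],[0,0,0,0,1]]
  ]
}}

```text
t: 23.75
tcp_pos: [0.4115, 0.3317, 0.1556]
orientation: [2.185, 2.254, 0.015]
ft_force: [1.5, 0.6, -0.9]
gripper_width: 0.266
grip_force: 15.0
```

```bash
python3 - <<'E'
from h import *
W=env.calibration("wrist");im=env.read_camera("wrist")[:,:,::-1];s=env.state();print(s["tcp_pos"],s["ft_force"],s["gripper_width"],s["orientation"])
np.savez("b2.npz",**W);cv2.imwrite("pics/b2.png",im)
cv2.imwrite("pics/b2c.png",cv2.resize(im[180:400,200:460],None,fx=2.7,fy=2.7,interpolation=2))
for z in(-.006,):
  t=s["tcp_pos"]; print(proj(W,t+[0,0,z-.0]))
E
```

```text
[0.41052858 0.33103518 0.15323524] [ 0.22940545  0.11482257 -1.20376011] 0.2659104392856805 [2.18536042 2.25452541 0.01092037]
[320.97643127 318.82394869]
```

View pics/b2c.png

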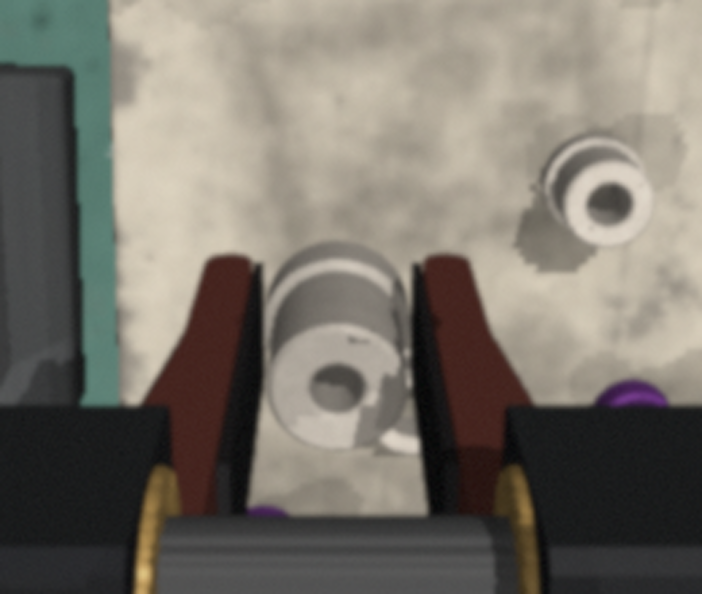

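The bush is held upright, with its top centre at wrist pixel (325,323). I'll carry it over the nest.

Call:
{"api": "jog_arm", "payload": {
  "series": [
    [[-10,2,-25,0,1],[-35,5,-10,0,1],[-40,6,0,0,1],[-40,6,0,0,1],[-40,6,0,0,1],[-40,6,0,0,1],[-40,6,0,0,1],[-35,5,0,0,1]]
  ]
}}

```text
t: 24.47
tcp_pos: [0.4582, 0.0488, 0.1838]
orientation: [-2.186, -2.255, 0.002]
ft_force: [0.5, 0.1, 0.2]
gripper_width: 0.267
grip_force: 15.0
```

Call:
{"api": "jog_arm", "payload": {
  "series": [
    [[-20,3,0,0,1],[-10,2,0,0,1],[0,0,0,0.01,1],[0,0,0,0,1],[0,0,0,0,1]]
  ]
}}

```text
t: 24.88
tcp_pos: [0.4643, 0.0225, 0.1844]
orientation: [-2.196, -2.244, 0.001]
ft_force: [-0.6, 0.4, -0.7]
gripper_width: 0.269
grip_force: 15.0
```

```bash
python3 - <<'E'
from h import *
from scipy.spatial.transform import Rotation as R
W=env.calibration("wrist");im=env.read_camera("wrist")[:,:,::-1];s=env.state();print(s["t"],s["tcp_pos"],s["ft_force"],s["gripper_width"],R.from_rotvec(s["orientation"]).as_matrix().round(3)[:2,:2])
np.savez("c1.npz",**W);cv2.imwrite("pics/c1.png",im)
def P(x,y,z): yy=-.0175+x/1e3;return proj(W,np.array([.4676-.021*(yy+.005)+y/1e3,yy,z/1e3])).round(0)
print("seat",P(39,0,53),"rail corners z59",[P(x,y,59) for x in(22,56) for y in(-14,14)])
print("knob",P(-138,0,111))
cv2.imwrite("pics/c1c.png",cv2.resize(im[100:400,180:480],(600,600),interpolation=2))
g=cv2.cvtColor(im,cv2.COLOR_BGR2GRAY)
E
```

```text
24.9333 [0.46440077 0.02263131 0.1845759 ] [-0.06526287 -0.25255716 -0.56576814] 0.26458289709134314 [[-0.022  1.   ]
 [ 1.     0.022]]
seat [328. 233.] rail corners z59 [array([308., 259.]), array([349., 260.]), array([308., 210.]), array([350., 211.])]
knob [328. 509.]
```

View pics/c1c.png

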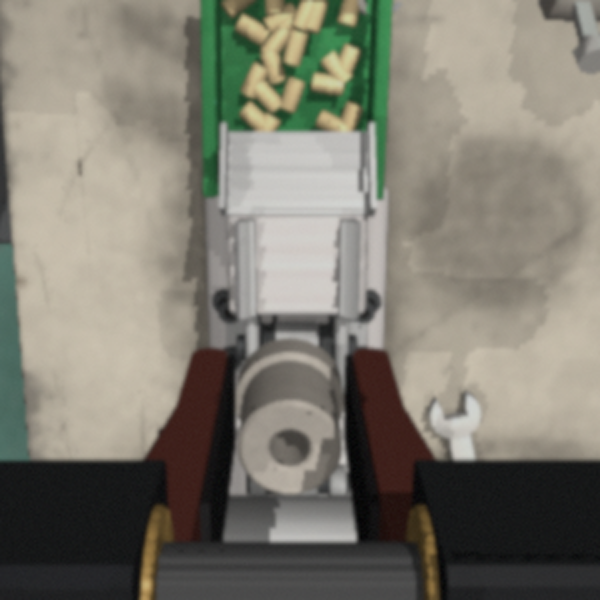

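The view shows the nest's rails centred at crop (299,266), pixel (329.5,233), just where predicted along the axis. The bush is at (325,323).

```bash
python3 - <<'E'
from h import *
W=dict(np.load("c1.npz"));t=np.array([.4644,.0226,.1846])
print(proj(W,t-[0,0,.006]),proj(W,np.array([.4644,.0225,.059])),onz(ray(W,(329.5,233)),.059),onz(ray(W,(324.5,323)),.1786))
E
```

```text
[324.06822852 320.03886072] [324.62594039 233.87300948] [0.46767272 0.02318813 0.059     ] [0.4645979  0.02130902 0.1786    ]
```

Call:
{"api": "jog_arm", "payload": {
  "series": [
    [[0.5,3.2,10,0,1],[0,0,25,0,1],[0,0,25,0,1],[0,0,15,0,1],[0,0,8,0,1],[0,0,5,0,1],[0,0,0,0,1],[0,0,0,0,1]]
  ]
}}

```text
t: 25.6
tcp_pos: [0.4685, 0.0221, 0.0972]
orientation: [2.197, 2.245, 0.0]
ft_force: [0.1, 0.8, -0.1]
gripper_width: 0.27
grip_force: 15.0
```

Call:
{"api": "jog_arm", "payload": {
  "series": [
    [[0,0,2,0,1],[0,0,2,0,1],[0,0,1,0,1],[0,0,0,0,1],[0,0,0,0,1]]
  ]
}}

```text
t: 26.02
tcp_pos: [0.4683, 0.0218, 0.0922]
orientation: [2.198, 2.244, 0.0]
ft_force: [0.6, -0.0, -0.1]
gripper_width: 0.27
grip_force: 15.0
```

Call:
{"api": "jog_arm", "payload": {
  "series": [
    [[0,0,1,0,1],[0,0,1,0,1],[0,0,1,0,1],[0,0,0,0,1],[0,0,0,0,1]]
  ]
}}

```text
t: 26.43
tcp_pos: [0.4682, 0.0218, 0.0889]
orientation: [-2.198, -2.244, 0.0]
ft_force: [1.0, 0.6, 0.7]
gripper_width: 0.268
grip_force: 15.0
```

Call:
{"api": "jog_arm", "payload": {
  "series": [
    [[0,0,0.7,0,1],[0,0,0.5,0,1],[0,0,0,0,1],[0,0,0,0,1]]
  ]
}}

```text
t: 26.77
tcp_pos: [0.4682, 0.0218, 0.0888]
orientation: [2.198, 2.245, 0.0]
ft_force: [-3.6, 0.4, 14.6]
gripper_width: 0.266
grip_force: 15.0
```

It has seated. I'll relieve the pressure and release.

Call:
{"api": "jog_arm", "payload": {
  "series": [
    [[0,0,-0.9,0,1],[0,0,0,0,0.45],[0,0,0,0,0.35],[0,0,0,0,0.25],[0,0,0,0,0.1],[0,0,0,0,0],[0,0,0,0,-0.1],[0,0,0,0,-0.1]]
  ],
  "squeeze": 5
}}

```text
t: 27.43
tcp_pos: [0.4682, 0.0218, 0.0886]
orientation: [-2.198, -2.244, 0.0]
ft_force: [-0.1, 0.8, -0.6]
gripper_width: 0.552
grip_force: 0.0
```

Call:
{"api": "jog_arm", "payload": {
  "series": [
    [[0,0,0,0,-0.1],[0,0,-10,0,-0.1],[0,0,-25,0,-0.1],[0,0,-30,0,-0.1],[0,0,-30,0,-0.1],[0,0,0,0,-0.1],[0,0,0,0,-0.1]]
  ]
}}

```text
t: 28.02
tcp_pos: [0.4696, 0.0217, 0.1852]
orientation: [2.196, 2.242, 0.004]
ft_force: [-0.1, -0.5, 0.0]
gripper_width: 0.551
grip_force: 0.0
```

```bash
python3 - <<'E'
from h import *
W=env.calibration("wrist");im=env.read_camera("wrist")[:,:,::-1];s=env.state();print(s["t"],s["tcp_pos"],s["ft_force"])
np.savez("d1.npz",**W);a=env.read_camera("side")[:,:,::-1]
cv2.imwrite("pics/d1.png",np.hstack([cv2.resize(im[140:340,220:440],(440,400),interpolation=2),cv2.resize(a[190:290,315:405],(360,400),interpolation=2)]))
for z in(.053,.083): print(proj(W,np.array([.4677,.0215,z])))
E
```

```text
28.0667 [0.46837541 0.02181482 0.18391976] [ 0.42863177  1.25533091 -0.46065128]
[320.69455288 231.12436953]
[320.42830775 244.59055053]
```

View pics/d1.png

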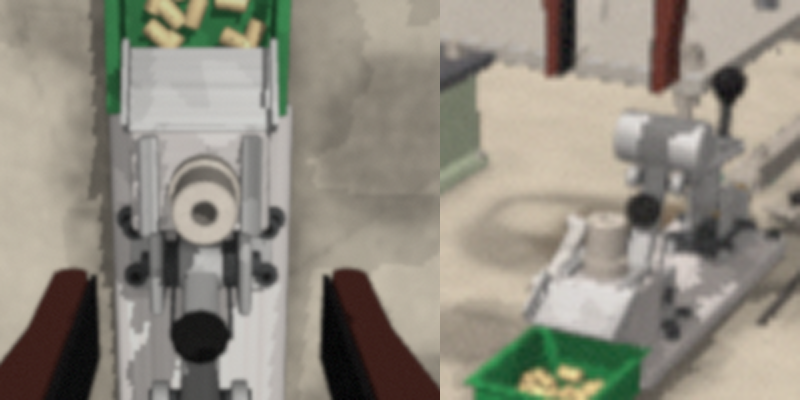

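The bush stands upright between the rails, with its top at pixel (322,246) against (320,245) predicted. The arm is still cocked and the robot is clear of everything.

```bash
python3 -c "
from plant import env
print(env.job_done())"
```

```text
the job is handed in; nothing more can be done
None
```

The catch alone holds the kicker arm drawn back, and the tall slim bush stands upright in the nest. I handed the job in at about 28 s with the robot clear, but the hand-in gave no verdict.

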